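# Separate and stack valve parts in the transit tray

## Robot

A 6-joint arm with a two-finger parallel gripper is mounted at the origin on the work surface. World frame = base frame: x ahead of the robot, y to its left, z up, the work surface at z = 0. Lengths are in m, angles in rad, forces in N, time in s.
With the tool pointing down it reaches from about 0.25 to 0.725 m from the base axis. Payload 4 kg.
Tool frame: the origin (TCP) lies at the very end of the fingers, on their centre line; the grasp point (between the pads) lies 19 mm behind it; z points along the fingers, y is the line along which they close (so a half turn about z gives the same grasp; the last joint's range is limited). The gripper opens to 85 mm and grips with 20 to 120 N. Pads are 22 mm wide; open, the fingers measure 114 mm over their backs; the gripper's body (76 mm by 85 mm) begins 54 mm behind the grasp point. The pads swing forward as they close: fully open they stand 13 mm farther back than shut.
Start: joints at [1.268, 0.241, 0.005, 1.335, 0, 1.571], TCP at [0.149, 0.477, 0.231] pointing down, gripper open.
Joint ranges: [-2.72, 2.72], [-1.05, 1.87], [-1.09, 1.28], [-1.99, 2.15], [-1.42, 1.44], [-3.14, 3.14]. Speed limits (rad/s): [2.79, 2.79, 3.14, 3.14, 3.14, 3.14].

## Interface

Orientations are given as a unit quaternion [x, y, z, w].
In Python, from workcell import bot gives the robot as it stands.
- The arm moves only by the tool carry_out, never from a script. Its argument "increments" is one flat list of numbers, 5 for each row, row after row: the finger opening in cm, from 0 to 8.54, then the shift along the tool's x, y, z in cm, then the turn about the tool's z in rad. A call has exactly 5 rows; each row shifts and turns the commanded pose from where the row before left it, along the tool's axes as they then stand; what a row does not reach is not made up. A row lasts 1/8 s, in which the tool goes at most 62.5 mm and 10.7 degrees, less where a joint would pass 70% of its speed; a pose out of reach is approached as far as the arm can. A call with a gripper value outside its range is refused whole. The fingers move at their own pace and stop on an object; the grip force is fixed at half the most. Time passes only in rows, so rows that do not move let the fingers close, or fill a call up. It gives the time, the measured TCP pose, the force, the opening and the grip force at its end, in the units of the state.
- bot.get_obs(): the state, without advancing time (a new reading comes with each control period).
- bot.camera(name): name is "side" or "top"; returns a dict with "pixels" (400x640x3 uint8, blue, green, red), "range_z" (400x640 float32, m along the optical axis (not along the pixel's ray), 0 where there is no reading), "mtx" (3x3 intrinsics, pixels), "eye" and "attitude" of the camera in the world. Camera axes: x right, y down, z forward; pixel columns grow to the right and rows downward; lengths in m; the calibration is good to about 2 mm. A picture is of the moment at which its call begins.
- bot.job_done(): hands the job in; it is judged then, once.
Trained networks look in a picture, given as the dict that the camera call returned (one of the last four; its "shot" number tells which), for a name from the list of things; names that differ only in an ending like _2 or _b are one class to them, and where a whole thing is asked for, a point or a joint stands for the part that bears it (a point fixed in the world has none). Each returns a list of dicts, best first, with "p" (0 to 1); they miss things now and then, are a little off and sometimes report something else, mostly with a low value. They report only what shows in the picture. A call takes as long as a camera call. They do not tell look-alikes from the thing itself.
- bot.find_in(picture, name): "xyz" ([x, y, z] in m, in the coordinates of the camera as it stood for that picture, good to about 4 mm: the middle of the surface that is visible of it).
- bot.regions_of(picture, name): "mask" (400x640 bool, what is visible of it).
- bot.place_of(picture, name): "xyz" ([x, y, z] in m, in the coordinates of the camera as it stood for that picture, good to about 4 mm: a listed point, or the origin of a listed thing).
The state is a dict: "clock": time; "joint_pos": joint angles; "joint_vel": joint speeds; "tau": joint torques, N m; "eef_pos": TCP position; "tool_rot": TCP orientation; "ft_force": force on the tool from outside, world axes, zero at the start; "ft_torque": the same for the moment, N m; "grip_width": finger opening in m; "grasp_force": force on a finger pad.
Only numpy, scipy, OpenCV 4.12 (cv2) and the standard library are available. Lean on these libraries where they do the work, as an engineer would, in place of code of your own. Each camera call takes 0.05 s, during which the arm holds its last target. There are 200 camera calls.

## Task

In the blue tray lies a steel flange with a polished face: lay the green separator sheet flat over it, tab up, its plain end tucked under the two yellow lugs and pushing back the sprung orange keeper, its tab end dropped inside the low yellow end stop, so that the keeper holds it there. Then set the red sight-glass cover, window up and long sides along the tray, gently on the middle of the sheet between lugs and tab, letting go only once it rests there. Push the sheet home by feel, only as hard as the keeper needs, press or drop nothing hard on the flange or sheet, never let the cover touch the flange, and leave the other things on the bench where they are.

Things in the scene. Friction and masses are not known exactly. Their poses are not given: they have to be found in the camera images.
- tray: Fixed open blue tray, outside 222 (x) x 128 (y) mm, inside 210 x 116 mm, walls 40 mm high. Origin: centre of the underside; z up. In it a yellow and grey insert 176 mm long is clamped hard, not measured: anywhere up to 16 mm towards +x or -x of the tray's centre, square with the tray and centred in y; find it by touch or sight. The two points below hold for a centred insert.
- lug_mean (a point): Midway between the tips of the insert's two lugs (28 mm wide, at y = +-42 mm, reaching 28 mm in from its -x wall), underside height, 16 mm above the flange. The orange keeper between them, 40 mm wide, 25.5 to 39 mm above the bench, has its face 8 mm further to -x and springs back 12 mm to a hard stop: 3 N to start, 10 N at the stop. Axes as the tray's.
- stop_mean (a point): Middle of the top inner edge of the insert's low end stop at +x, 6 mm thick, its top 40 mm above the bench and 16 mm above the flange: it stands 136 mm from the lug tips, 144 mm from the keeper's resting face. So the 150 mm sheet goes in with the keeper pressed 6 to 12 mm, and then lies against this stop. Axes as the tray's.
- flange: Loose steel flange plate 120 (x) x 100 (y) x 16 mm, 0.9 kg, lying loosely in the tray on the insert's floor plate, which is 8 mm above the bench: its polished top is 24 mm above the bench. Origin: centre of the underside. It does not tell where the insert is.
- sheet: Loose rigid green plastic separator sheet 150 (x) x 100 (y) x 5 mm, about 0.12 kg, lying flat on the bench, with an upturned tab along its +x edge: 5 mm thick (x = +70 to +75 mm), 60 mm wide in y, top 50 mm above the sheet's underside. Origin: centre of the plate's underside; z points to the tab's side.
- cover: Loose red sight-glass cover: plate 104 (x) x 88 (y) x 12 mm with a round boss on top, 46 mm in diameter, from 12 to 46 mm above the underside, a glass window on its end; about 0.5 kg. Origin: centre of the plate's underside; z up through the boss.
- actuator: Bystander: red valve actuator standing upright, 86 mm in diameter, 119 mm high. Origin: centre of its foot.
- cup: Bystander: grey plastic cup, 84 mm in diameter, 90 mm high. Origin: centre of its foot.
- binlet: Bystander: small blue bin with fittings, 110 x 90 x 55 mm. Origin: centre of the underside.
Not all that is in view belongs to the job. What is meant by the sheet is not brown, and is the larger of those in its own colour. What is shaped like the cover but brown or pink is not meant.

How it is judged:
By the outcome, as a careful person would: the job done as asked, in the order asked, and still so for the second after the job is handed in, with the robot touching nothing.
It also fails if it takes over 66 s, if anything falls off the work surface, if the arm or the gripper's body presses on something with over 40 N, if the wrist force passes 120 N, or if a joint passes its speed limit or range.

## Working session

There is one attempt and no reset: what is moved stays moved. The work goes in short steps, Python scripts to look and compute and a tool call to move; the robot and the scene stay as the last step left them, time stands still between calls to the robot, and variables do not carry over. Pictures are saved under pics/ and viewed, at most 10 in all, crops included, and the job is handed in when it is done.

Besides the shell and the picture viewer there is one more tool, called after ">>>" as name(argument=value, ...), one argument or row to a line, values as JSON. carry_out: Moves the arm, as the interface text tells. Its arguments: {"type":"object","properties":{"increments":{"type":"array","items":{"type":"number"}}},"required":["increments"]}

```bash
mkdir -p pics; cat > h.py <<'E'
import numpy as np, cv2
from scipy.spatial.transform import Rotation as R
from workcell import bot
def w(c,p):
    a=np.array(c["attitude"]); M=R.from_quat(a).as_matrix() if a.shape==(4,) else a
    return (M@np.asarray(p).T).T+np.array(c["eye"])
def cloud(c):
    z=c["range_z"];K=c["mtx"];v,u=np.mgrid[:400,:640]
    P=np.stack([(u-K[0,2])/K[0,0]*z,(v-K[1,2])/K[1,1]*z,z],-1).reshape(-1,3)
    return w(c,P).reshape(400,640,3)
E
python3 - <<'E'
from h import *
ims=[]
for n in ["top","side"]:
    c=bot.camera(n); cv2.imwrite(f"pics/{n}1.png",c["pixels"]); np.savez(f"{n}1.npz",P=cloud(c),z=c["range_z"],px=c["pixels"])
    print(n,c["eye"],c["attitude"],c["mtx"].tolist() if hasattr(c["mtx"],'tolist') else c["mtx"])
    for t in ["tray","lug_mean","stop_mean","flange","sheet","cover","actuator","cup","binlet"]:
        print(t,[(round(d["p"],2),np.round(w(c,d["xyz"]),3).tolist()) for d in bot.place_of(c,t)][:4])
o=bot.get_obs();print(o["clock"],o["eef_pos"],o["tool_rot"])
E
```

```text
top [0.26636757 0.03393167 1.66337112] [-0.69739036  0.71266191 -0.05390288  0.05342445] [[494.4166742629667, 0.0, 318.41532992034234], [0.0, 494.4166742629667, 207.90685385538973], [0.0, 0.0, 1.0]]
tray [(0.72, [0.761, -0.179, 0.0])]
lug_mean [(0.95, [0.503, 0.002, 0.044]), (0.61, [0.642, -0.014, 0.041])]
stop_mean [(0.6, [0.639, -0.013, 0.04]), (0.53, [0.762, -0.175, -0.002]), (0.32, [0.718, -0.304, 0.0])]
flange [(0.68, [0.561, -0.009, 0.01])]
sheet [(0.92, [0.294, 0.237, 0.006]), (0.84, [0.517, 0.316, 0.003]), (0.77, [0.467, 0.489, -0.001]), (0.48, [0.562, -0.009, 0.01])]
cover [(0.94, [0.474, -0.263, 0.003]), (0.9, [0.284, -0.293, -0.005]), (0.79, [0.405, -0.41, 0.001])]
actuator [(0.86, [0.751, 0.205, 0.0]), (0.46, [0.514, 0.316, 0.003])]
cup [(0.87, [0.765, -0.178, 0.002])]
binlet [(0.57, [0.721, -0.303, -0.003]), (0.23, [0.752, 0.204, 0.0])]
side [ 0.2549735  -0.90106187  0.63991847] [ 0.85910391 -0.1171596   0.06773317 -0.49358518] [[388.10175992037387, 0.0, 325.9813944461584], [0.0, 388.10175992037387, 197.53381062630604], [0.0, 0.0, 1.0]]
tray [(0.69, [0.56, -0.008, -0.001]), (0.44, [0.718, -0.305, 0.006])]
lug_mean [(0.91, [0.51, -0.006, 0.041])]
stop_mean [(0.92, [0.642, -0.018, 0.04]), (0.67, [0.754, 0.2, 0.005])]
flange [(0.87, [0.564, -0.01, 0.009])]
sheet [(0.85, [0.476, 0.494, -0.002]), (0.81, [0.518, 0.311, 0.004]), (0.72, [0.299, 0.234, -0.001])]
cover [(0.87, [0.284, -0.291, 0.003]), (0.79, [0.471, -0.267, 0.001]), (0.73, [0.405, -0.416, 0.001]), (0.5, [0.512, -0.007, 0.041])]
actuator [(0.74, [0.753, 0.198, 0.004])]
cup [(0.93, [0.761, -0.178, -0.004])]
binlet [(0.65, [0.716, -0.306, 0.002])]
1.0 [0.14909934 0.47726661 0.23132297] [1.50804334e-01 9.88563631e-01 2.12862199e-05 2.71183198e-05]
```

View pics/top1.png

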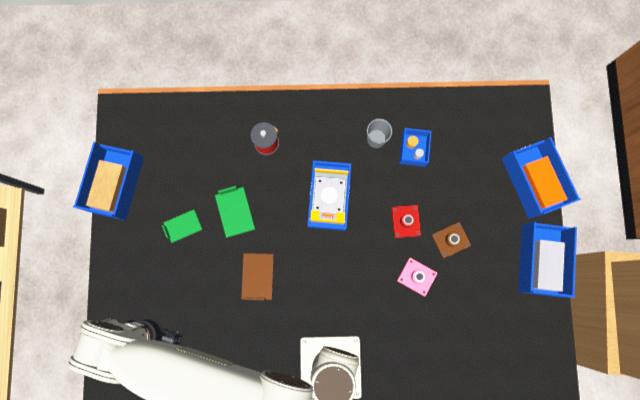

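View pics/side1.png

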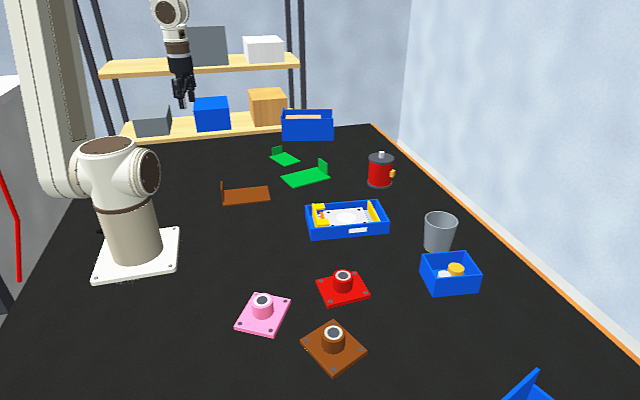

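The top view shows the target green sheet at (235,212), with its tab at the top edge (229,190). The red cover is at (407,221) and the tray at (330,195). The brown and pink look-alikes and the smaller green sheet are at other positions. Next I measure precise poses from the depth clouds.

```bash
cat > m.py <<'E'
from h import *
def rect(Q):
    (c,s,a)=cv2.minAreaRect((Q[:,:2]*1000).astype(np.float32)); return np.round(c,1),np.round(s,1),round(a,2)
def hsvm(px,h0,h1,s=120,v=60):
    H=cv2.cvtColor(px,cv2.COLOR_BGR2HSV); return (H[...,0]>=h0)&(H[...,0]<=h1)&(H[...,1]>=s)&(H[...,2]>=v)
def box(P,x0,x1,y0,y1): return (P[...,0]>x0)&(P[...,0]<x1)&(P[...,1]>y0)&(P[...,1]<y1)
E
python3 - <<'E'
from m import *
for n in ["top","side"]:
    D=np.load(f"{n}1.npz");P,px=D["P"],D["px"]
    print(n)
    g=hsvm(px,50,75)&box(P,.42,.62,.22,.40)
    z=P[...,2]
    for nm,m in [("plate",g&(z<.015)),("tab",g&(z>.02)),("tabtop",g&(z>.042))]:
        if m.sum()>3: print(nm,m.sum(),rect(P[m]),np.round(np.median(P[m],0),4),z[m].max())
    H=cv2.cvtColor(px,cv2.COLOR_BGR2HSV)
    r=((H[...,0]<=6)|(H[...,0]>=174))&(H[...,1]>150)&box(P,.38,.56,-.36,-.17)
    for nm,m in [("cplate",r&(z<.02)),("boss",box(P,.40,.54,-.33,-.2)&(z>.04)&(z<.055))]:
        if m.sum()>3: print(nm,m.sum(),rect(P[m]),np.round(np.mean(P[m],0),4),np.median(z[m]))
    t=box(P,.42,.70,-.11,.10)
    for nm,m in [("blue",t&hsvm(px,105,128)&(z>.03)),("yel",t&hsvm(px,18,35)),("orange",t&hsvm(px,5,15))]:
        if m.sum()>3: print(nm,m.sum(),rect(P[m]),np.round(np.median(P[m],0),4))
    y=t&hsvm(px,18,35)
    for nm,m in [("lugs",y&(P[...,0]<.56)),("stop",y&(P[...,0]>.58))]:
        print(nm,m.sum(),rect(P[m]),np.round(P[m].min(0),3),np.round(P[m].max(0),3),np.round(np.median(P[m],0),4))
    a=box(P,.42,.70,-.11,.10); vv,uu=np.where(a)
    crop=px[vv.min():vv.max(),uu.min():uu.max()]; print(vv.min(),vv.max(),uu.min(),uu.max())
    cv2.imwrite(f"pics/crop_{n}.png",cv2.resize(crop,None,fx=6,fy=6,interpolation=cv2.INTER_CUBIC)[:600,:800])
E
```

```text
top
plate 1329 (array([520.6, 317.6]), array([167.2, 103.8]), 14.94) [0.5123 0.3155 0.0053] 0.014962428930350713
tab 66 (array([546. , 294.5]), array([139.2,  51.4]), 45.03) [0.5838 0.3324 0.0464] 0.05778108577318908
tabtop 37 (array([584. , 333.5]), array([ 5.1, 58.4]), 16.52) [0.5838 0.3347 0.0502] 0.05778108577318908
cplate 640 (array([ 469. , -264.6]), array([106.1,  92. ]), 3.48) [ 0.4669 -0.2618  0.0114] 0.01185715489691086
boss 146 (array([ 469.2, -263.1]), array([43.9, 43.5]), 87.11) [ 0.4698 -0.2636  0.0464] 0.0465272155929658
blue 407 (array([562.1,  -6.8]), array([128.9, 223.6]), 83.85) [ 0.5665 -0.0088  0.0397]
yel 321 (array([557.4,  -6.6]), array([112.6, 175. ]), 83.89) [ 0.4903 -0.0084  0.0434]
orange 20 (array([4.926e+02, 3.000e-01]), array([37. ,  7.3]), 83.24) [ 0.4919 -0.0014  0.0365]
lugs 221 (array([486.3,   1.1]), array([112.6,  32.4]), 84.21) [ 0.465 -0.054  0.012] [0.508 0.059 0.056] [ 0.4801 -0.0007  0.0454]
stop 100 (array([641.5, -15.2]), array([109.1,   6. ]), 83.75) [ 0.633 -0.069  0.002] [0.649 0.039 0.05 ] [ 0.6411 -0.0149  0.031 ]
156 237 297 360
side

[... 378 characters left out ...]
34) [ 0.4661 -0.2805  0.0122] 0.01307483756185146
boss 259 (array([ 470.2, -268.5]), array([45.9, 42.9]), 73.38) [ 0.4688 -0.2707  0.0468] 0.047360011716182204
blue 702 (array([561.1, -10. ]), array([133.3, 223.1]), 84.09) [ 0.5687 -0.0594  0.0382]
yel 357 (array([567.6,  -9.3]), array([119.5, 196.1]), 84.25) [ 0.4934 -0.0111  0.0438]
orange 6 (array([496.5,  21.1]), array([70.5,  4. ]), 72.75) [0.4901 0.0052 0.0386]
lugs 236 (array([490.1,  -1.5]), array([119.5,  40.2]), 84.29) [ 0.465 -0.062  0.012] [0.515 0.057 0.051] [ 0.4818 -0.0071  0.0469]
stop 121 (array([650.1, -14.6]), array([113.1,  26.6]), 80.54) [ 0.635 -0.07   0.002] [0.67  0.042 0.044] [ 0.641  -0.0124  0.0349]
199 252 291 403
```

View pics/crop_top.png

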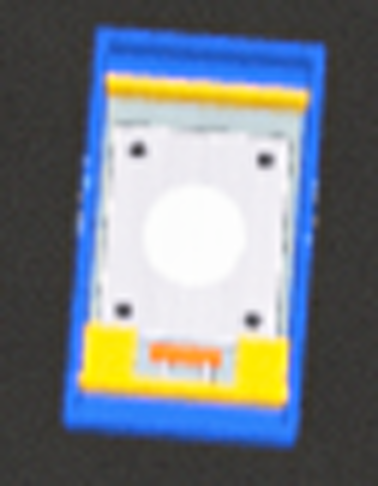

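The crop shows the insert about centred in the tray. The stop is the yellow bar near (205,90), the lugs are at (110,355) and (262,358), and the orange keeper is at (185,355). The sheet yaws about +16° and the tray about −6°. I'll set out for the tab.

```bash
cat > plan.py <<'E'
import sys
from h import *
def rows(tx,ty,tz,yawdeg,n,start=None):
    "world target TCP, wanted direction of tool y (deg, mod 180) -> n tool-frame rows"
    o=bot.get_obs(); p=np.array(o["eef_pos"]); M=R.from_quat(o["tool_rot"]).as_matrix()
    if start is not None: p=np.array(start)
    y0=np.degrees(np.arctan2(M[1,1],M[0,1])); d=(yawdeg-y0+90)%180-90
    print("now",round(o["clock"],2),np.round(p,4),"yaw",round(y0,2),"F",np.round(o["ft_force"],2),"w",round(o["grip_width"],4),"gf",round(o["grasp_force"],1),"q6",round(o["joint_pos"][5],2))
    for i in range(n):
        Mi=R.from_euler('z',d*i/n,degrees=True).as_matrix()@M
        print(np.round(Mi.T@(np.array([tx,ty,tz])-p)/n*100,2).tolist(),round(-np.radians(d)/n,3))
if __name__=="__main__":
    a=list(map(float,sys.argv[1:])); rows(*a[:4],int(a[4]))
E
python3 plan.py 0.584 0.331 0.12 16 10
```

```text
now 1.0 [0.1491 0.4773 0.2313] yaw 72.65 F [ 1.17 -1.93 -0.14] w 0.0855 gf 0.0 q6 1.57
[-4.59, -0.1, 1.11] 0.099
[-4.57, 0.35, 1.11] 0.099
[-4.52, 0.8, 1.11] 0.099
[-4.42, 1.25, 1.11] 0.099
[-4.27, 1.68, 1.11] 0.099
[-4.09, 2.09, 1.11] 0.099
[-3.86, 2.48, 1.11] 0.099
[-3.6, 2.85, 1.11] 0.099
[-3.3, 3.19, 1.11] 0.099
[-2.96, 3.5, 1.11] 0.099
```

>>> carry_out(
  increments=[4,-4.6,-0.1,1.1,0.099,4,-4.6,0.35,1.1,0.099,4,-4.5,0.8,1.1,0.099,4,-4.4,1.25,1.1,0.099,4,-4.3,1.7,1.1,0.099],
)

```text
clock: 1.62
eef_pos: [0.3684, 0.4036, 0.176]
tool_rot: [0.39, 0.921, 0.0, 0.0]
ft_force: [0.1, -0.0, -0.0]
grip_width: 0.0403
grasp_force: 0.0
```

>>> carry_out(
  increments=[3,-4.1,2.1,1.1,0.099,3,-3.9,2.5,1.1,0.099,3,-3.6,2.85,1.1,0.099,3,-3.3,3.2,1.1,0.099,3,-3.0,3.5,1.1,0.099],
)

```text
clock: 2.25
eef_pos: [0.5866, 0.3296, 0.1208]
tool_rot: [0.604, 0.797, 0.0, -0.0]
ft_force: [-0.2, 1.5, 0.5]
grip_width: 0.0299
grasp_force: 0.0
```

```bash
python3 plan.py 0.584 0.331 0.02 16 5
python3 - <<'E'
from m import *
ims=[]
for n in ["side","top"]:
    c=bot.camera(n);px=c["pixels"];K=c["mtx"]
    M=R.from_quat(c["attitude"]).as_matrix(); q=M.T@(np.array([.575,.33,.06])-c["eye"]); u,v=(K@q/q[2])[:2].astype(int)
    cr=px[max(v-35,0):v+35,u-45:u+45]; ims.append(cv2.resize(cr,(540,420),interpolation=cv2.INTER_CUBIC))
cv2.imwrite("pics/a.png",cv2.resize(np.hstack(ims),(800,311)))
E
```

```text
now 2.25 [0.5866 0.3296 0.1208] yaw 15.74 F [-0.17  1.53  0.48] w 0.0299 gf 0.0 q6 1.81
[0.04, -0.04, 2.02] -0.001
[0.04, -0.04, 2.02] -0.001
[0.04, -0.04, 2.02] -0.001
[0.04, -0.04, 2.02] -0.001
[0.04, -0.04, 2.02] -0.001
```

View pics/a.png

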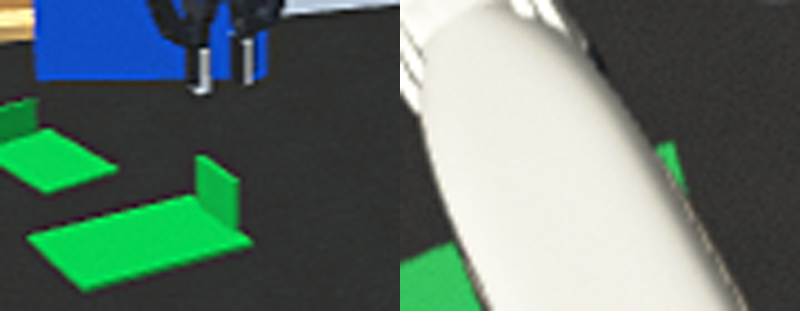

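The side view (left half) shows the fingers at (222,85) above the tab at (217,190), straddling it. I'll descend and grip.

>>> carry_out(
  increments=[3,0.04,-0.04,2.0,0,3,0.04,-0.04,2.0,0,3,0.04,-0.04,2.0,0,3,0.04,-0.04,2.0,0,3,0.04,-0.04,2.0,0],
)

```text
clock: 2.98
eef_pos: [0.5821, 0.3319, 0.0209]
tool_rot: [0.602, 0.799, 0.0, -0.0]
ft_force: [0.2, 1.3, 0.1]
grip_width: 0.03
grasp_force: 0.0
```

>>> carry_out(
  increments=[2,0,0,0,0,1,0,0,0,0,0.6,0,0,0,0,0,0,0,0,0,0,0,0,0,0],
)

```text
clock: 3.6
eef_pos: [0.5836, 0.3322, 0.0229]
tool_rot: [0.602, 0.798, 0.001, 0.0]
ft_force: [-0.7, 2.2, 5.3]
grip_width: 0.004
grasp_force: 61.2
```

```bash
python3 plan.py 0.584 0.331 0.12 16 2
```

```text
now 3.6 [0.5836 0.3322 0.0229] yaw 15.93 F [-0.73  2.22  5.25] w 0.004 gf 61.2 q6 1.81
[-0.06, 0.02, -4.86] -0.001
[-0.06, 0.02, -4.86] -0.001
```

>>> carry_out(
  increments=[0,0,0,-1,0,0,0,0,-2,0,0,0,0,-3,0,0,0,0,-3,0,0,0,0,-3,0],
)

```text
clock: 4.22
eef_pos: [0.5822, 0.331, 0.142]
tool_rot: [0.602, 0.798, -0.001, -0.0]
ft_force: [0.2, 0.8, -1.0]
grip_width: 0.0038
grasp_force: 60.3
```

```bash
python3 plan.py 0.6566 -0.0186 0.1 -6.1 10
```

```text
now 4.22 [0.5822 0.331  0.142 ] yaw 15.92 F [ 0.19  0.79 -0.97] w 0.0038 gf 60.3 q6 1.81
[-3.57, -0.24, 0.42] 0.038
[-3.57, -0.11, 0.42] 0.038
[-3.57, 0.03, 0.42] 0.038
[-3.57, 0.17, 0.42] 0.038
[-3.56, 0.31, 0.42] 0.038
[-3.55, 0.44, 0.42] 0.038
[-3.53, 0.58, 0.42] 0.038
[-3.5, 0.71, 0.42] 0.038
[-3.47, 0.85, 0.42] 0.038
[-3.44, 0.98, 0.42] 0.038
```

>>> carry_out(
  increments=[0,-3.6,-0.24,0.4,0.038,0,-3.6,-0.1,0.4,0.038,0,-3.6,0.03,0.4,0.038,0,-3.6,0.17,0.4,0.038,0,-3.55,0.3,0.4,0.038],
)

```text
clock: 4.85
eef_pos: [0.62, 0.1543, 0.121]
tool_rot: [0.676, 0.737, -0.001, -0.0]
ft_force: [-0.2, 0.3, -1.4]
grip_width: 0.0038
grasp_force: 60.4
```

>>> carry_out(
  increments=[0,-3.55,0.44,0.4,0.038,0,-3.5,0.58,0.4,0.038,0,-3.5,0.7,0.4,0.038,0,-3.45,0.85,0.4,0.038,0,-3.4,1.0,0.4,0.038],
)

```text
clock: 5.48
eef_pos: [0.6579, -0.0194, 0.101]
tool_rot: [0.743, 0.67, -0.0, -0.0]
ft_force: [-0.3, 0.6, -0.9]
grip_width: 0.0036
grasp_force: 60.4
```

```bash
cat > look.py <<'E'
import sys
from m import *
o=bot.get_obs();print(np.round(o["eef_pos"],4),np.round(o["ft_force"],1))
ims=[]
for n in ["side","top"]:
    c=bot.camera(n);px=c["pixels"];K=c["mtx"];P=cloud(c);z=P[...,2]
    M=R.from_quat(c["attitude"]).as_matrix(); q=M.T@(np.array([.56,-.01,.06])-c["eye"]); u,v=(K@q/q[2])[:2].astype(int)
    h=50; cr=px[max(v-h,0):v+h,u-66:u+66]; ims.append(cv2.resize(cr,(528,400),interpolation=cv2.INTER_CUBIC))
    g=hsvm(px,50,75)&box(P,.42,.72,-.15,.12)
    if n=="side":
        k,l,s,ce=cv2.connectedComponentsWithStats(g.astype(np.uint8)); 
    print(n,g.sum())
    if g.sum()>5: print(rect(P[g]),"z pct",np.round(np.percentile(z[g],[5,50,95]),4)); 
    pl=g&(z<np.median(z[g])+.012)
    uu=np.array([.9943,-.1063]);vv=np.array([.1063,.9943]);Q=P[pl][:,:2]-[.5616,-.0084]
    a=Q@uu;b=Q@vv;print("plate u",np.round(np.percentile(a,[1,99]),4),"v",np.round(np.percentile(b,[1,99]),4),"rect",rect(P[pl]))
    A=np.c_[a,np.ones(len(a))];print("slope z/u",np.linalg.lstsq(A,z[pl],rcond=None)[0])
    bi=[np.median([np.max(b[(a>t)&(a<t+.01)]),np.min(b[(a>t)&(a<t+.01)])]) if ((a>t)&(a<t+.01)).sum()>2 else None for t in np.arange(-.06,.08,.02)]
    print("mid v",[None if x is None else round(x,4) for x in bi])
if len(sys.argv)>1: cv2.imwrite(sys.argv[1],cv2.resize(np.hstack(ims),(800,303)))
E
python3 look.py pics/b.png
```

```text
[ 0.6579 -0.0194  0.101 ] [-0.3  0.6 -0.9]
side 1090
(array([612.1,   6.2]), array([152.7, 201. ]), 86.61) z pct [0.0823 0.0845 0.0986]
plate u [-0.0493  0.0966] v [-0.0537  0.0484] rect (array([612.1,   6.2]), array([152.7, 201. ]), 86.61)
slope z/u [-0.01972894  0.08454232]
mid v [np.float64(0.0255), np.float64(-0.0036), np.float64(-0.0039), np.float64(-0.0033), np.float64(-0.0028), np.float64(-0.0021), np.float64(-0.0032), np.float64(-0.0018)]
top 0
  return _methods._mean(a, axis=axis, dtype=dtype,
  ret = ret.dtype.type(ret / rcount)
Traceback (most recent call last):
  File "look.py", line 16, in <module>
    a=Q@uu;b=Q@vv;print("plate u",np.round(np.percentile(a,[1,99]),4),"v",np.round(np.percentile(b,[1,99]),4),"rect",rect(P[pl]))
                                           ~~~~~~~~~~~~~^^^^^^^^^^
IndexError: index -1 is out of bounds for axis 0 with size 0
```

>>> carry_out(
  increments=[0,0.15,0,1.0,0.003,0,0,0,1.0,0,0,0,0,0.8,0,0,0,0,0.6,0,0,0,0,0.2,0],
)

```text
clock: 6.2
eef_pos: [0.658, -0.0162, 0.0646]
tool_rot: [0.743, 0.669, -0.0, -0.0]
ft_force: [-0.1, 0.0, -0.2]
grip_width: 0.0034
grasp_force: 60.4
```

```bash
sed -i 's/    print(n,g.sum())/    print(n,g.sum())\n    if g.sum()<30: continue/' look.py; python3 look.py pics/b.png
```

```text
[ 0.658  -0.0162  0.0646] [-0.1  0.  -0.2]
side 1061
(array([617. ,  -4.6]), array([230.4, 134. ]), 9.95) z pct [0.0458 0.048  0.0594]
plate u [-0.0488  0.0965] v [-0.0501  0.0516] rect (array([617. ,  -4.6]), array([230.4, 134. ]), 9.95)
slope z/u [-0.01170127  0.04802639]
mid v [np.float64(-0.0155), np.float64(0.0001), np.float64(-0.0027), np.float64(-0.0011), np.float64(-0.0003), np.float64(0.0058), np.float64(-0.0004), np.float64(0.0001)]
top 0
```

View pics/b.png

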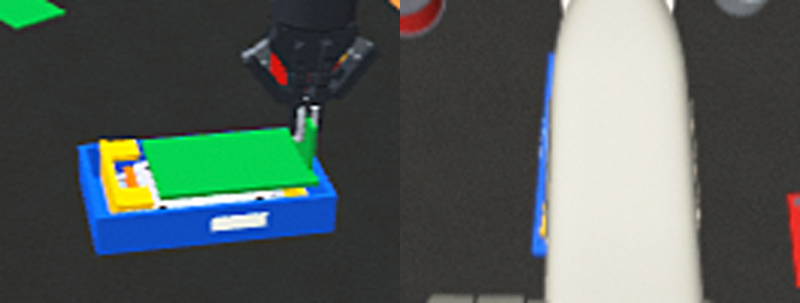

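The side view shows the sheet level over the tray. Its plain end at (148,165) is about 10 mm clear of the yellow lugs (125,150), and its tab end is over the stop. I'll touch it down on the stop, then open the fingers slowly so the plain end tilts down under control.

>>> carry_out(
  increments=[0,0,0,0.08,0,0,0,0,0.06,0,0.4,0,0,0,0,0.5,0,0,0,0,0.56,0,0,0,0],
)

```text
clock: 6.92
eef_pos: [0.6582, -0.0166, 0.0641]
tool_rot: [0.743, 0.669, -0.0, -0.0]
ft_force: [-0.7, 0.1, -0.1]
grip_width: 0.0053
grasp_force: 0.4
```

>>> carry_out(
  increments=[0.6,0,0,0,0,0.64,0,0,0,0,0.68,0,0,0,0,0.72,0,0,0,0,0.76,0,0,0,0],
)

```text
clock: 7.55
eef_pos: [0.6584, -0.0166, 0.0639]
tool_rot: [0.743, 0.669, 0.0, -0.0]
ft_force: [-1.2, 0.3, 0.3]
grip_width: 0.0076
grasp_force: 0.3
```

```bash
python3 look.py
```

```text
[ 0.6584 -0.0166  0.0639] [-1.2  0.3  0.3]
side 1071
(array([6.058e+02, 3.000e-01]), array([130.9, 186.2]), 84.23) z pct [0.0412 0.0446 0.0604]
plate u [-0.048   0.0955] v [-0.0504  0.0494] rect (array([6.058e+02, 3.000e-01]), array([130.9, 186.2]), 84.23)
slope z/u [0.02720599 0.04370854]
mid v [None, np.float64(-0.0021), np.float64(-0.0009), np.float64(0.0001), np.float64(-0.0012), np.float64(-0.0015), np.float64(-0.0011), np.float64(-0.0009)]
top 0
```

>>> carry_out(
  increments=[0.8,0,0,0,0,0.85,0,0,0,0,0.9,0,0,0,0,0.95,0,0,0,0,1.0,0,0,0,0],
)

```text
clock: 8.28
eef_pos: [0.6583, -0.0166, 0.0639]
tool_rot: [0.743, 0.669, -0.0, -0.0]
ft_force: [0.2, -0.1, 0.2]
grip_width: 0.01
grasp_force: 0.3
```

>>> carry_out(
  increments=[1.03,0,0,0,0,1.06,0,0,0,0,1.1,0,0,0,0,1.1,0,0,0,0,1.1,0,0,0,0],
)

```text
clock: 8.9
eef_pos: [0.6584, -0.0166, 0.0639]
tool_rot: [0.743, 0.669, 0.0, 0.0]
ft_force: [-1.8, -0.1, -0.2]
grip_width: 0.0109
grasp_force: 0.3
```

```bash
python3 look.py pics/c.png
```

```text
[ 0.6584 -0.0166  0.0639] [-1.8 -0.1 -0.2]
side 1078
(array([608.9,   6.1]), array([143.4, 191.7]), 85.01) z pct [0.0377 0.0429 0.061 ]
plate u [-0.048  0.096] v [-0.0503  0.049 ] rect (array([608.9,   6.1]), array([143.4, 191.7]), 85.01)
slope z/u [0.05403188 0.04116736]
mid v [None, np.float64(-0.0026), np.float64(-0.0016), np.float64(-0.0003), np.float64(-0.0006), np.float64(-0.0003), np.float64(-0.0025), np.float64(-0.0)]
top 0
```

View pics/c.png

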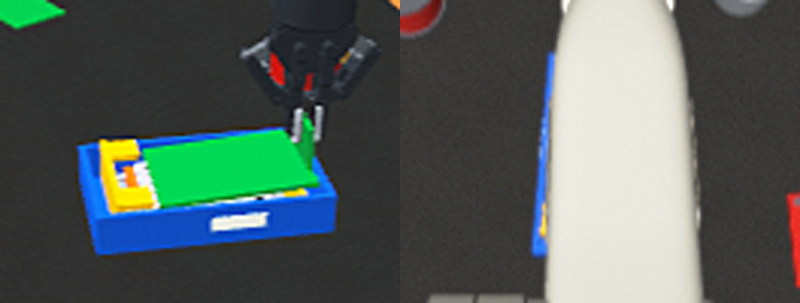

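The plain end at (150,175) is coming down as the fingers open. I'll keep going.

>>> carry_out(
  increments=[1.15,0,0,0,0,1.2,0,0,0,0,1.25,0,0,0,0,1.3,0,0,0,0,1.35,0,0,0,0],
)

```text
clock: 9.62
eef_pos: [0.6584, -0.0166, 0.0639]
tool_rot: [0.743, 0.669, 0.0, 0.0]
ft_force: [-0.6, -0.2, 1.2]
grip_width: 0.0133
grasp_force: 0.3
```

>>> carry_out(
  increments=[1.4,0,0,0,0,1.45,0,0,0,0,1.5,0,0,0,0,1.55,0,0,0,0,1.6,0,0,0,0],
)

```text
clock: 10.25
eef_pos: [0.6584, -0.0166, 0.0639]
tool_rot: [0.743, 0.669, 0.0, -0.0]
ft_force: [-0.4, -0.5, 0.9]
grip_width: 0.016
grasp_force: 0.3
```

```bash
python3 look.py
```

```text
[ 0.6584 -0.0166  0.0639] [-0.4 -0.5  0.9]
side 1052
(array([607.4,   3. ]), array([137.6, 186.2]), 83.9) z pct [0.0322 0.0405 0.0621]
plate u [-0.0476  0.0943] v [-0.0506  0.0486] rect (array([607.4,   3. ]), array([137.6, 186.2]), 83.9)
slope z/u [0.10325618 0.03734049]
mid v [None, np.float64(0.0009), np.float64(-0.0001), np.float64(-0.0016), np.float64(-0.0017), np.float64(-0.0005), np.float64(-0.0008), np.float64(0.0)]
top 0
```

>>> carry_out(
  increments=[1.65,0,0,0,0,1.7,0,0,0,0,1.75,0,0,0,0,1.8,0,0,0,0,1.85,0,0,0,0],
)

```text
clock: 10.98
eef_pos: [0.6584, -0.0166, 0.0639]
tool_rot: [0.743, 0.669, 0.0, 0.0]
ft_force: [-0.3, -0.3, -1.1]
grip_width: 0.0187
grasp_force: 0.0
```

>>> carry_out(
  increments=[1.85,0,-0.2,0,0,1.85,0,-0.2,0,0,1.85,0,-0.2,0,0,1.85,0,-0.2,0,0,1.85,0,-0.1,0,0],
)

```text
clock: 11.6
eef_pos: [0.6492, -0.0157, 0.0639]
tool_rot: [0.743, 0.669, -0.0, -0.0]
ft_force: [-0.2, 0.4, 1.0]
grip_width: 0.0184
grasp_force: 0.0
```

```bash
python3 look.py pics/d.png
```

```text
[ 0.6492 -0.0157  0.0639] [-0.2  0.4  1. ]
side 1078
(array([606.6,   8.4]), array([147.7, 184.5]), 82.73) z pct [0.0316 0.0402 0.0775]
plate u [-0.0469  0.0937] v [-0.0502  0.0488] rect (array([607.4,   7.6]), array([144.8, 186.2]), 84.03)
slope z/u [0.11550319 0.03645872]
mid v [None, np.float64(0.004), np.float64(-0.0004), np.float64(-0.0002), np.float64(0.0), np.float64(-0.0011), np.float64(-0.0006), np.float64(-0.0151)]
top 0
```

View pics/d.png

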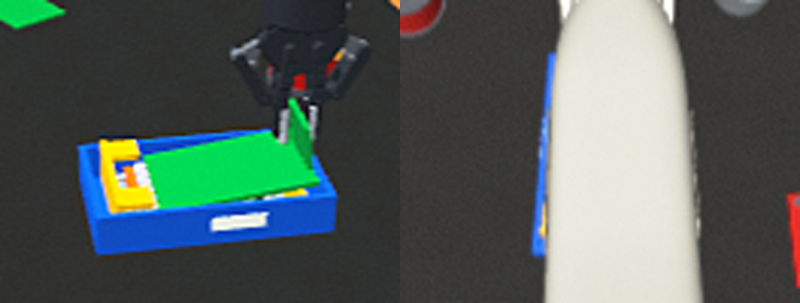

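The sheet now rests tilted, plain end (152,180) on the flange and tab end on the stop at (310,185), with the fingers loosely around the tab. I'll push toward the keeper.

>>> carry_out(
  increments=[1.5,0,-0.2,0.15,0,1.4,0,-0.3,0.14,0,1.3,0,-0.3,0,0,1.2,0,-0.3,0,0,1.2,0,-0.3,0,0],
)

```text
clock: 12.32
eef_pos: [0.6363, -0.0143, 0.0613]
tool_rot: [0.743, 0.669, 0.001, 0.001]
ft_force: [3.5, 0.0, 0.6]
grip_width: 0.012
grasp_force: 1.8
```

```bash
python3 look.py
```

```text
[ 0.6363 -0.0143  0.0613] [3.5 0.  0.6]
side 989
(array([570.3,  -8.7]), array([104. , 149.1]), 83.18) z pct [0.0315 0.0398 0.0726]
plate u [-0.0578  0.0786] v [-0.0503  0.0486] rect (array([570.3,  -8.8]), array([104.3, 148.5]), 83.67)
slope z/u [0.11970296 0.03753337]
mid v [np.float64(0.0039), np.float64(0.0025), np.float64(-0.0008), np.float64(0.0001), np.float64(-0.0039), np.float64(-0.0004), np.float64(-0.0008), np.float64(-0.0322)]
top 0
```

>>> carry_out(
  increments=[1.2,0,-0.15,0,0,1.2,0,-0.15,0,0,1.2,0,-0.1,0,0,1.2,0,0,0,0,1.2,0,0,0,0],
)

```text
clock: 13.05
eef_pos: [0.6327, -0.0139, 0.0616]
tool_rot: [0.743, 0.669, 0.001, 0.001]
ft_force: [4.8, -0.6, 1.0]
grip_width: 0.012
grasp_force: 2.8
```

```bash
python3 look.py
```

```text
[ 0.6327 -0.0139  0.0616] [ 4.8 -0.6  1. ]
side 977
(array([568.5,  -8.5]), array([104.1, 148.7]), 83.68) z pct [0.0318 0.04   0.0735]
plate u [-0.0617  0.0738] v [-0.0503  0.0479] rect (array([567.2, -10.6]), array([110. , 137.7]), 89.18)
slope z/u [0.12349761 0.03812484]
mid v [np.float64(0.0034), np.float64(0.0018), np.float64(-0.0004), np.float64(-0.0), np.float64(-0.002), np.float64(-0.0015), np.float64(-0.0024), None]
top 0
```

>>> carry_out(
  increments=[1.2,0,-0.15,0,0,1.2,0,-0.15,0,0,1.2,0,-0.1,0,0,1.2,0,0,0,0,1.2,0,0,0,0],
)

```text
clock: 13.78
eef_pos: [0.6298, -0.0135, 0.0622]
tool_rot: [0.743, 0.669, 0.002, 0.002]
ft_force: [6.2, -2.0, 1.2]
grip_width: 0.0119
grasp_force: 3.6
```

```bash
python3 look.py pics/e.png
```

```text
[ 0.6298 -0.0135  0.0622] [ 6.2 -2.   1.2]
side 969
(array([565.8,  -9.6]), array([104.6, 147.2]), 84.85) z pct [0.0318 0.0404 0.0743]
plate u [-0.0647  0.0713] v [-0.0504  0.0483] rect (array([564. ,  -9.5]), array([104.6, 143.6]), 84.85)
slope z/u [0.1283102  0.03877885]
mid v [np.float64(0.0036), np.float64(0.0022), np.float64(-0.0009), np.float64(-0.0029), np.float64(-0.0014), np.float64(-0.0012), np.float64(-0.0077), None]
top 0
```

View pics/e.png

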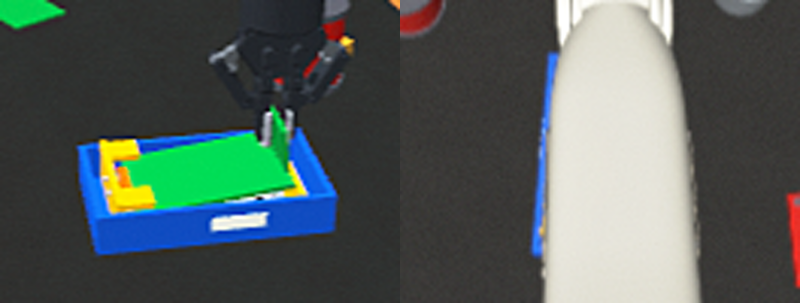

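The plain end is now under both lugs at (130,170), and the tab foot at (292,188) is about at the stop's inner edge (300,180). I'll push slightly more, then lower.

>>> carry_out(
  increments=[1.2,0,-0.12,0,0,1.2,0,-0.12,0,0,1.2,0,-0.1,0,0,1.2,0,0,0,0,1.2,0,0,0,0],
)

```text
clock: 14.5
eef_pos: [0.6275, -0.0133, 0.0627]
tool_rot: [0.743, 0.669, 0.003, 0.003]
ft_force: [8.5, -0.5, 0.5]
grip_width: 0.012
grasp_force: 4.3
```

>>> carry_out(
  increments=[1.2,0,0,0.15,0,1.2,0,0,0.15,0,1.2,0,0,0.15,0,1.2,0,0,0.15,0,1.2,0,0,0,0],
)

```text
clock: 15.12
eef_pos: [0.6277, -0.0133, 0.0566]
tool_rot: [0.743, 0.669, 0.003, 0.003]
ft_force: [9.2, -0.6, 1.8]
grip_width: 0.012
grasp_force: 4.5
```

```bash
python3 look.py
```

```text
[ 0.6277 -0.0133  0.0566] [ 9.2 -0.6  1.8]
side 951
(array([564.2,  -8.1]), array([101.7, 151.9]), 83.61) z pct [0.0309 0.0374 0.0716]
plate u [-0.0683  0.0702] v [-0.0495  0.0484] rect (array([564.2,  -8.1]), array([101.7, 151.9]), 83.61)
slope z/u [0.09010726 0.03627783]
mid v [np.float64(0.0041), np.float64(0.0028), np.float64(0.0008), np.float64(-0.0003), np.float64(-0.001), np.float64(-0.0006), np.float64(-0.0097), None]
top 0
```

>>> carry_out(
  increments=[1.2,0,0.03,0.15,0,1.2,0,0.03,0.15,0,1.2,0,0.03,0.15,0,1.2,0,0.03,0.15,0,1.2,0,0.0,0,0],
)

```text
clock: 15.85
eef_pos: [0.6289, -0.0134, 0.0506]
tool_rot: [0.743, 0.669, 0.003, 0.003]
ft_force: [8.4, 0.2, 1.4]
grip_width: 0.0122
grasp_force: 4.5
```

```bash
python3 look.py
```

```text
[ 0.6289 -0.0134  0.0506] [8.4 0.2 1.4]
side 904
(array([564.6,  -8.5]), array([ 98.8, 153.6]), 82.62) z pct [0.03   0.0339 0.0704]
plate u [-0.068   0.0702] v [-0.0475  0.048 ] rect (array([564.6,  -8.5]), array([ 98.8, 153.6]), 82.62)
slope z/u [0.05119921 0.03330942]
mid v [np.float64(0.0018), np.float64(0.0018), np.float64(-0.0005), np.float64(0.0015), np.float64(0.0007), np.float64(0.0008), np.float64(-0.0097), None]
top 0
```

Good: the tab is going down inside the stop. I'll lower it the rest of the way.

>>> carry_out(
  increments=[1.2,0,0.02,0.15,0,1.2,0,0.02,0.15,0,1.2,0,0.02,0.15,0,1.2,0,0.02,0.1,0,1.2,0,0.0,0,0],
)

```text
clock: 16.58
eef_pos: [0.6301, -0.0135, 0.0455]
tool_rot: [0.743, 0.669, 0.003, 0.003]
ft_force: [9.4, -0.6, 2.3]
grip_width: 0.0122
grasp_force: 4.6
```

```bash
python3 look.py pics/f.png
```

```text
[ 0.6301 -0.0135  0.0455] [ 9.4 -0.6  2.3]
side 871
(array([566.4,  -5.3]), array([ 95.8, 157.4]), 82.25) z pct [0.029  0.0312 0.0653]
plate u [-0.0683  0.0709] v [-0.0419  0.0485] rect (array([564.5,  -5.1]), array([ 95.8, 153.5]), 82.25)
slope z/u [0.01876562 0.0310692 ]
mid v [np.float64(0.0036), np.float64(0.0061), np.float64(0.0011), np.float64(0.0017), np.float64(0.0066), np.float64(0.0015), np.float64(-0.0108), None]
top 0
```

View pics/f.png

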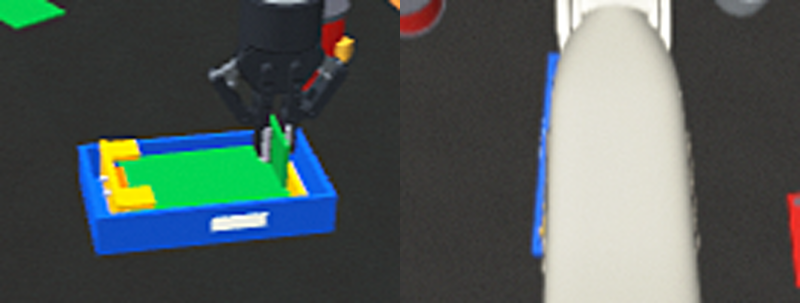

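The sheet is almost flat: the tab foot is below the stop's top at (288,180), and the plain end is under the lugs at (122,170). I'll lower the last few millimetres, then ease off toward +x.

>>> carry_out(
  increments=[1.2,0,0.01,0.12,0,1.2,0,0.01,0.12,0,1.2,0,0.01,0.1,0,1.2,0,0,0,0,1.2,0,0.0,0,0],
)

```text
clock: 17.3
eef_pos: [0.6307, -0.0136, 0.043]
tool_rot: [0.743, 0.669, 0.003, 0.003]
ft_force: [8.2, -0.9, 6.0]
grip_width: 0.012
grasp_force: 4.2
```

```bash
python3 look.py
```

```text
[ 0.6307 -0.0136  0.043 ] [ 8.2 -0.9  6. ]
side 857
(array([569. ,  -5.9]), array([ 97.7, 156.9]), 86.23) z pct [0.0285 0.0306 0.0662]
plate u [-0.0679  0.0708] v [-0.0415  0.049 ] rect (array([562.4,  -5.6]), array([ 98. , 143.6]), 87.72)
slope z/u [0.00929426 0.03053625]
mid v [np.float64(0.005), np.float64(0.0049), np.float64(0.0031), np.float64(0.0042), np.float64(0.0034), np.float64(0.0044), np.float64(-0.0098), None]
top 0
```

>>> carry_out(
  increments=[1.2,0,0.1,0,0,1.2,0,0.1,0,0,1.2,0,0.1,0,0,1.3,0,0.1,0,0,1.5,0,0.1,0,0],
)

```text
clock: 18.02
eef_pos: [0.6298, -0.0136, 0.0403]
tool_rot: [0.743, 0.669, -0.001, -0.001]
ft_force: [-1.5, 1.0, 8.3]
grip_width: 0.0153
grasp_force: 5.0
```

```bash
python3 look.py
```

```text
[ 0.6298 -0.0136  0.0403] [-1.5  1.   8.3]
side 865
(array([568.4,  -5.8]), array([ 95.7, 159.3]), 83.82) z pct [0.0285 0.0306 0.0673]
plate u [-0.0678  0.0725] v [-0.0411  0.048 ] rect (array([564.7,  -5.4]), array([ 95.7, 151.8]), 83.82)
slope z/u [0.00858054 0.0304839 ]
mid v [np.float64(0.0008), np.float64(0.0059), np.float64(0.0027), np.float64(0.0053), np.float64(0.0031), np.float64(0.0019), np.float64(-0.0127), None]
top 0
```

>>> carry_out(
  increments=[2.0,0,0.1,0,0,2.4,0,0.2,0,0,2.6,0,0.2,-0.2,0,2.6,0,0,-1,0,2.6,0,0,-2,0],
)

```text
clock: 18.75
eef_pos: [0.6344, -0.0143, 0.0708]
tool_rot: [0.743, 0.669, -0.002, -0.002]
ft_force: [0.1, -0.4, 0.6]
grip_width: 0.026
grasp_force: 0.0
```

>>> carry_out(
  increments=[2.6,0,0,-3,0,2.6,0,0,-3,0,1.5,-4,0,-1,0,0,-6,0,0,0,0,-6,0,0,0],
)

```text
clock: 19.38
eef_pos: [0.619, -0.1743, 0.1423]
tool_rot: [0.743, 0.67, -0.0, -0.0]
ft_force: [1.3, -1.1, 0.4]
grip_width: 0.0003
grasp_force: 0.0
```

>>> carry_out(
  increments=[0,-6,0,0,0,0,-2,0,0,0,0,0,0,0,0,0,0,0,0,0,0,0,0,0,0],
)

```text
clock: 20.0
eef_pos: [0.6116, -0.2508, 0.1421]
tool_rot: [0.742, 0.67, 0.0, -0.0]
ft_force: [0.5, -0.0, 0.9]
grip_width: -0.0002
grasp_force: 0.0
```

```bash
python3 look.py pics/g.png
```

```text
[ 0.6116 -0.2508  0.1421] [ 0.5 -0.   0.9]
side 894
(array([608.8,   8.1]), array([230. , 140.5]), 21.02) z pct [0.0284 0.0305 0.0627]
plate u [-0.0641  0.077 ] v [-0.0411  0.0491] rect (array([608.8,   8.1]), array([230. , 140.5]), 21.02)
slope z/u [0.0036878  0.03041467]
mid v [np.float64(0.0029), np.float64(0.005), np.float64(0.0024), np.float64(0.0047), np.float64(0.0054), np.float64(0.0049), np.float64(0.0049), None]
top 1231
(array([565.7,  -5.1]), array([ 98.4, 146.9]), 84.0) z pct [0.0234 0.0296 0.0381]
plate u [-0.0665  0.0741] v [-0.0446  0.0518] rect (array([565.4,  -5.1]), array([ 98.4, 146.4]), 84.0)
slope z/u [0.00222115 0.02950182]
mid v [np.float64(0.0044), np.float64(0.0038), np.float64(0.004), np.float64(0.0039), np.float64(0.0041), np.float64(0.0039), np.float64(0.0039), None]
```

View pics/g.png

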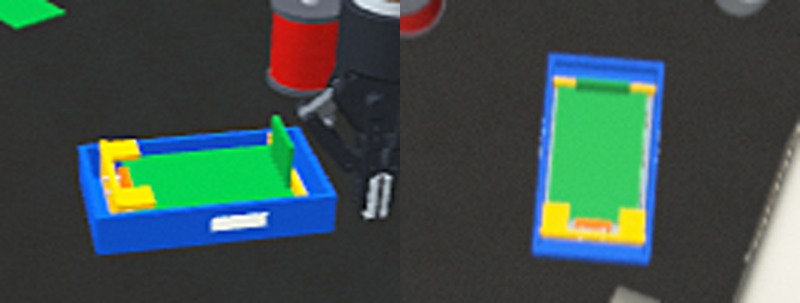

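The sheet lies flat (top at about 29.5 mm) under both lugs, with the tab against the stop at (603,87) and the orange keeper pressed back at (592,225). Now for the cover.

```bash
python3 plan.py 0.4695 -0.266 0.1 3.3 5
```

```text
now 20.1 [ 0.6117 -0.2513  0.1422] yaw -5.88 F [-0.04 -0.24 -1.14] w -0.0003 gf 0.0 q6 1.28
[-0.58, -2.8, 0.84] -0.032
[-0.49, -2.82, 0.84] -0.032
[-0.4, -2.83, 0.84] -0.032
[-0.31, -2.84, 0.84] -0.032
[-0.22, -2.85, 0.84] -0.032
```

>>> carry_out(
  increments=[7,-0.58,-2.8,0.84,-0.032,7,-0.5,-2.8,0.84,-0.032,7,-0.4,-2.8,0.84,-0.032,7,-0.3,-2.8,0.84,-0.032,7,-0.2,-2.85,0.84,-0.032],
)

```text
clock: 20.72
eef_pos: [0.4694, -0.2663, 0.1002]
tool_rot: [0.686, 0.727, 0.0, 0.0]
ft_force: [-0.0, -0.2, -0.4]
grip_width: 0.0702
grasp_force: 0.0
```

>>> carry_out(
  increments=[7,0,0,0,0,7,0,0,1,0,7,0,0,1,0,7,0,0,0,0,7,0,0,0,0],
)

```text
clock: 21.35
eef_pos: [0.4702, -0.2669, 0.0798]
tool_rot: [0.687, 0.726, -0.0, -0.0]
ft_force: [0.4, 0.4, 0.0]
grip_width: 0.0703
grasp_force: 0.0
```

```bash
python3 plan.py 0.4695 -0.266 0.019 3.3 5
python3 - <<'E'
from m import *
c=bot.camera("side");px=c["pixels"];K=c["mtx"];P=cloud(c);z=P[...,2]
M=R.from_quat(c["attitude"]).as_matrix(); q=M.T@(np.array([.47,-.266,.06])-c["eye"]); u,v=(K@q/q[2])[:2].astype(int)
cv2.imwrite("pics/h.png",cv2.resize(px[v-60:v+45,u-70:u+70],(800,600),interpolation=cv2.INTER_CUBIC))
E
```

```text
now 21.35 [ 0.4702 -0.2669  0.0798] yaw 3.18 F [0.44 0.38 0.03] w 0.0703 gf 0.0 q6 1.0
[0.02, -0.01, 1.22] -0.0
[0.02, -0.01, 1.22] -0.0
[0.02, -0.01, 1.22] -0.0
[0.02, -0.01, 1.22] -0.0
[0.02, -0.01, 1.22] -0.0
```

View pics/h.png

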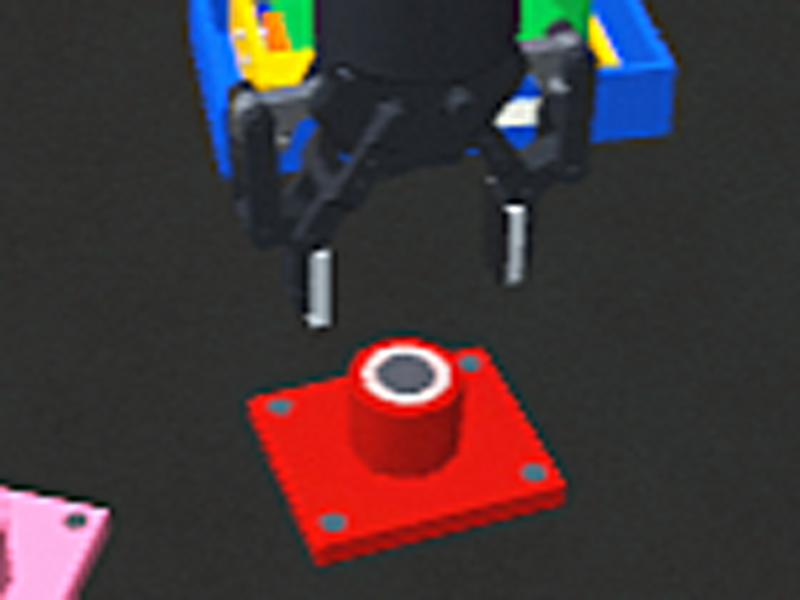

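The boss at (405,400) is centred between the open fingers. That was my eleventh picture, one over the limit of ten, so from here I'll work from numbers only. Descending to grip.

>>> carry_out(
  increments=[7,0,0,1.5,0,7,0,0,1.5,0,7,0,0,1.5,0,7,0,0,1.0,0,7,0,0,0.5,0],
)

```text
clock: 22.02
eef_pos: [0.4693, -0.2667, 0.019]
tool_rot: [0.687, 0.726, -0.0, -0.001]
ft_force: [-0.4, -0.0, 0.1]
grip_width: 0.0699
grasp_force: 0.0
```

>>> carry_out(
  increments=[5.5,0,0,0,0,4.8,0,0,0,0,4.2,0,0,0,0,4,0,0,0,0,4,0,0,0,0],
)

```text
clock: 22.65
eef_pos: [0.4704, -0.2674, 0.021]
tool_rot: [0.687, 0.726, 0.0, 0.001]
ft_force: [-0.2, -0.0, 6.6]
grip_width: 0.0443
grasp_force: 62.2
```

>>> carry_out(
  increments=[4,0,0,-0.5,0,4,0,0,-1.5,0,4,0,0,-3,0,4,0,0,-3,0,4,0,0,-3,0],
)

```text
clock: 23.28
eef_pos: [0.4695, -0.2668, 0.1313]
tool_rot: [0.687, 0.726, -0.0, -0.0]
ft_force: [0.0, -0.9, -4.8]
grip_width: 0.0444
grasp_force: 62.0
```

```bash
python3 plan.py 0.565 -0.006 0.13 -6.1 8
python3 - <<'E'
from m import *
c=bot.camera("side");px=c["pixels"];P=cloud(c);z=P[...,2]
H=cv2.cvtColor(px,cv2.COLOR_BGR2HSV)
r=((H[...,0]<=6)|(H[...,0]>=174))&(H[...,1]>150)&box(P,.38,.56,-.36,-.17)&(z>.05)
o=bot.get_obs();print(o["eef_pos"],r.sum(),rect(P[r]),np.percentile(z[r],[2,50,98]))
pl=r&(z<np.median(z[r])+.006);print(rect(P[pl]))
E
```

```text
now 23.27 [ 0.4695 -0.2668  0.1313] yaw 3.15 F [ 0.04 -0.87 -4.79] w 0.0444 gf 62.0 q6 1.0
[3.19, 1.37, 0.02] 0.02
[3.22, 1.31, 0.02] 0.02
[3.24, 1.24, 0.02] 0.02
[3.27, 1.18, 0.02] 0.02
[3.29, 1.11, 0.02] 0.02
[3.31, 1.04, 0.02] 0.02
[3.33, 0.98, 0.02] 0.02
[3.35, 0.91, 0.02] 0.02
[ 0.47178627 -0.26808677  0.13580161] 1217 (array([ 468.7, -268. ]), array([104.1,  90.1]), 2.89) [0.11426246 0.12372492 0.15796448]
(array([ 468.7, -268. ]), array([104.1,  90.1]), 2.89)
```

>>> carry_out(
  increments=[4,3.2,1.4,0,0.02,4,3.2,1.35,0,0.02,4,3.25,1.3,0,0.02,4,3.25,1.2,0,0.02,4,3.3,1.15,0,0.02],
)

```text
clock: 23.95
eef_pos: [0.5313, -0.1029, 0.1296]
tool_rot: [0.723, 0.691, -0.0, -0.0]
ft_force: [0.2, -0.6, -4.0]
grip_width: 0.0441
grasp_force: 62.2
```

>>> carry_out(
  increments=[4,3.3,1.1,0,0.02,4,3.3,1.05,0,0.02,4,3.3,1.0,0,0.02,4,0,0,0,0,4,0,0,0,0],
)

```text
clock: 24.58
eef_pos: [0.5686, -0.0073, 0.1295]
tool_rot: [0.743, 0.669, -0.001, -0.0]
ft_force: [-0.2, -0.1, -4.9]
grip_width: 0.0441
grasp_force: 62.3
```

```bash
cat > cov.py <<'E'
from m import *
uu=np.array([.9943,-.1063]);vv=np.array([.1063,.9943])
for n in ["side","top"]:
    c=bot.camera(n);px=c["pixels"];P=cloud(c);z=P[...,2]
    H=cv2.cvtColor(px,cv2.COLOR_BGR2HSV)
    r=((H[...,0]<=6)|(H[...,0]>=174))&(H[...,1]>150)&box(P,.46,.68,-.12,.12)
    if r.sum()<30: print(n,r.sum());continue
    lo=r&(z<np.percentile(z[r],15)+.015); Q=P[lo][:,:2]-[.5616,-.0084]
    print(n,r.sum(),rect(P[lo]),"z",np.round(np.percentile(z[lo],[5,50,95]),4),"u",np.round(np.percentile(Q@uu,[1,99]),4),"v",np.round(np.percentile(Q@vv,[1,99]),4))
    g=hsvm(px,50,75)&box(P,.42,.72,-.15,.12); Q=P[g][:,:2]-[.5616,-.0084]
    if g.sum()>20: print(" green u",np.round(np.percentile(Q@uu,[1,99]),4),"v",np.round(np.percentile(Q@vv,[1,99]),4),"zmed",np.round(np.median(P[g][:,2]),4))
E
python3 plan.py 0.5684 -0.0061 0.075 -6.1 3; python3 cov.py
```

```text
now 24.57 [ 0.5686 -0.0073  0.1295] yaw -5.99 F [-0.2  -0.09 -4.88] w 0.0441 gf 62.3 q6 1.66
[0.04, -0.01, 1.82] 0.001
[0.04, -0.01, 1.82] 0.001
[0.04, -0.01, 1.82] 0.001
side 685 (array([567.6,  -9.6]), array([ 87.7, 104.9]), 83.65) z [0.1133 0.1213 0.1287] u [-0.0456  0.057 ] v [-0.0438  0.0391]
 green u [-0.064   0.0774] v [-0.0414  0.0492] zmed 0.0305
top 0
```

>>> carry_out(
  increments=[4,0.12,0,1.5,0,4,0,0,2,0,4,0,0,1.8,0,4,0,0,1.0,0,4,0,0,0.4,0],
)

```text
clock: 25.3
eef_pos: [0.5688, -0.0064, 0.0621]
tool_rot: [0.743, 0.669, -0.001, -0.001]
ft_force: [-0.2, 0.1, -3.8]
grip_width: 0.0444
grasp_force: 62.3
```

>>> carry_out(
  increments=[4,0,0,0.2,0,4,0,0,0.15,0,4,0,0,0.1,0,4,0,0,0,0,4,0,0,0,0],
)

```text
clock: 25.92
eef_pos: [0.5696, -0.006, 0.0588]
tool_rot: [0.743, 0.669, 0.0, 0.0]
ft_force: [-0.2, 0.3, -4.4]
grip_width: 0.0443
grasp_force: 62.3
```

```bash
python3 cov.py; python3 plan.py 0.5684 -0.0061 0.05 -6.1 1
```

```text
side 637 (array([574.3,   0.9]), array([109., 113.]), 83.86) z [0.0423 0.0508 0.0594] u [-0.0438  0.0566] v [-0.0428  0.0418]
 green u [-0.0653  0.0782] v [-0.0423  0.0473] zmed 0.0311
top 0
now 26.02 [ 0.5695 -0.006   0.0587] yaw -6.01 F [-0.27  0.   -4.36] w 0.0442 gf 62.3 q6 1.67
[-0.02, -0.11, 0.87] 0.001
```

>>> carry_out(
  increments=[4,0,-0.1,0.2,0,4,0,0,0.2,0,4,0,0,0.15,0,4,0,0,0.1,0,4,0,0,0,0],
)

```text
clock: 26.65
eef_pos: [0.5684, -0.0059, 0.052]
tool_rot: [0.743, 0.669, -0.0, -0.0]
ft_force: [0.0, 0.2, -4.9]
grip_width: 0.0442
grasp_force: 62.3
```

>>> carry_out(
  increments=[4,0,0,0.06,0,4,0,0,0.05,0,4,0,0,0.05,0,4,0,0,0,0,4,0,0,0,0],
)

```text
clock: 27.28
eef_pos: [0.5685, -0.0059, 0.0505]
tool_rot: [0.743, 0.669, 0.0, 0.0]
ft_force: [0.7, -0.2, -4.5]
grip_width: 0.0445
grasp_force: 62.3
```

>>> carry_out(
  increments=[4,0,0,0.05,0,4,0,0,0.04,0,4,0,0,0.03,0,4,0,0,0,0,4,0,0,0,0],
)

```text
clock: 27.9
eef_pos: [0.5685, -0.006, 0.05]
tool_rot: [0.743, 0.669, 0.0, 0.0]
ft_force: [-4.1, -0.1, 4.6]
grip_width: 0.0443
grasp_force: 63.0
```

>>> carry_out(
  increments=[4,0,0,-0.05,0,4.4,0,0,0,0,4.5,0,0,0,0,4.6,0,0,0,0,4.8,0,0,0,0],
)

```text
clock: 28.52
eef_pos: [0.569, -0.006, 0.0496]
tool_rot: [0.743, 0.669, 0.0, 0.0]
ft_force: [-0.3, -0.8, -0.0]
grip_width: 0.0482
grasp_force: 0.0
```

>>> carry_out(
  increments=[5.2,0,0,0,0,5.6,0,0,0,0,5.8,0,0,0,0,5.8,0,0,-0.5,0,5.8,0,0,-1,0],
)

```text
clock: 29.15
eef_pos: [0.5681, -0.006, 0.065]
tool_rot: [0.743, 0.669, -0.0, -0.0]
ft_force: [-0.2, 0.2, 0.1]
grip_width: 0.0582
grasp_force: 0.0
```

>>> carry_out(
  increments=[5.8,0,0,-2,0,5.8,0,0,-3,0,5.8,0,0,-3,0,5.8,-4,0,-3,0,5.8,-6,0,0,0],
)

```text
clock: 29.78
eef_pos: [0.5605, -0.1054, 0.1791]
tool_rot: [0.742, 0.67, 0.003, 0.003]
ft_force: [0.8, 0.1, 0.3]
grip_width: 0.0579
grasp_force: 0.0
```

>>> carry_out(
  increments=[5.8,-6,0,0,0,5.8,-6,0,0,0,5.8,-6,0,0,0,5.8,0,0,0,0,5.8,0,0,0,0],
)

```text
clock: 30.4
eef_pos: [0.539, -0.2845, 0.1752]
tool_rot: [0.744, 0.669, 0.0, -0.0]
ft_force: [0.1, -0.4, -1.0]
grip_width: 0.058
grasp_force: 0.0
```

```bash
python3 cov.py; python3 look.py | tail -5
python3 - <<'E'
from m import *
c=bot.camera("top");P=cloud(c);px=c["pixels"];z=P[...,2];t=box(P,.42,.70,-.11,.10)
uu=np.array([.9943,-.1063])
for nm,m in [("yel",t&hsvm(px,18,35)),("boss",t&(z>.06)&(np.hypot(P[...,0]-.568,P[...,1]+.006)<.04)),("blue",t&hsvm(px,105,128)&(z>.03))]:
    Q=P[m][:,:2]-[.5616,-.0084]; print(nm,m.sum(),rect(P[m]),np.round(np.percentile(z[m],[5,50,95]),4))
    if nm=="yel":
        a=Q@uu; print("lugs max u",np.percentile(a[a<0],98),"stop",np.percentile(a[a>0],[5,95]))
for n in ["actuator","cup","binlet"]: print(n,[np.round(w(c,d["xyz"]),3).tolist() for d in bot.place_of(c,n)][:1])
E
```

```text
side 470 (array([567.8,  -7.6]), array([ 90.3, 103.5]), 83.52) z [0.0351 0.0421 0.0495] u [-0.0454  0.0549] v [-0.0434  0.0444]
 green u [-0.0669  0.0778] v [-0.0424  0.0436] zmed 0.0311
top 619 (array([567.1,  -2.1]), array([ 84.7, 101.2]), 83.2) z [0.0359 0.0417 0.0478] u [-0.0447  0.054 ] v [-0.035   0.0481]
 green u [-0.0686  0.0756] v [-0.0453  0.0515] zmed 0.0298
top 372
(array([565.5,  -5.8]), array([ 97.5, 145.6]), 83.99) z pct [0.0236 0.0301 0.0616]
plate u [-0.0685  0.0752] v [-0.0454  0.0514] rect (array([565.3,  -5.8]), array([ 97.5, 145.1]), 83.99)
slope z/u [0.00260809 0.02966563]
mid v [np.float64(0.0044), np.float64(-0.0428), np.float64(-0.0412), np.float64(-0.0432), np.float64(-0.0414), np.float64(-0.0418), np.float64(0.0039), None]
yel 296 (array([557.2,  -5.9]), array([112.6, 174.6]), 84.28) [0.0247 0.0444 0.0524]
lugs max u -0.04629235900709399 stop [0.05028052 0.08183438]
boss 156 (array([567.8,  -3.2]), array([43.2, 44.3]), 66.86) [0.0692 0.0758 0.0813]
blue 405 (array([562.1,  -6.9]), array([128.5, 224.2]), 84.18) [0.0333 0.0402 0.0469]
actuator [[0.75, 0.205, 0.001]]
cup [[0.763, -0.177, -0.001]]
binlet [[0.718, -0.304, 0.0]]
```

```bash
python3 -c "
from workcell import bot
print(bot.job_done())"
```

```text
the job is handed in; nothing more can be done
None
```

The job is handed in at about 30 s: the sheet lies flat under both lugs, held by the keeper against the stop, and the cover rests level and centred on it; the bystanders show within about 3 mm of where they were, and I viewed 11 pictures, one over the limit of 10.

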